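Spoon to the tumbler, wide jar to the front of the spice carousel

TASK

Get ready to measure out from the spice carousel: first lift the measuring spoon up and off its hook and leave it standing in the plain tumbler, bowl end down. Then take hold of one of the carousel's four upright posts and gently turn the turntable until the wide, squat jar stands at the front, in line with the pointed steel tongue of the foot, and finish while still gripping the post, holding the turntable still. Keep the tumbler and the jars upright and leave the salt shaker, the garlic and the kitchen timer where they are.

Things in the scene. Friction and masses are not known exactly. Their poses are not given: they have to be found in the camera images.
- carousel_foot: fixed foot of the carousel: dark wooden disc, 210 mm across, 10 mm high, turned up to 25 degrees. Origin at the centre of its underside, on the turntable's axis, z up. Its -x axis is the carousel's FRONT: there a flat pointed steel tongue (36 mm wide, 9 mm high) sticks out to 173 mm from the axis, 48 mm past the turntable's edge, roughly towards the robot
- front_place (a point): where the wide jar has to come: point on the foot's front line (-x), 75 mm from the turntable's axis, at the height of the turntable's top (27 mm above the worktop). It does not turn with the turntable
- turntable: wooden turntable, 250 mm across, over the foot; turns endlessly both ways about its axis (friction about 0.03 N m, no spring). Origin on the axis at its underside, 13 mm above the worktop; top 14 mm higher, with a 10 mm rim and two crossed 14 mm dividers; one loose jar in each quarter, 75 mm from the axis. +x, +y, -x, -y point along the dividers to post_a, b, c, d
- wide_jar: the jar that is wanted: squat, wide glass jar with a flat black lid, 65 mm across, 94 mm tall, 0.33 kg, the widest of the four jars on the turntable, loose in its quarter. Origin at the centre of its underside, z up. It starts 30 to 60 or 120 to 150 degrees round from the front, on either side
- hook_stand: fixed stand: dark wooden disc, 90 mm across, with a 6 mm wire mast that bends over at 170 mm to an arm along the stand's -x axis; its end, 84 mm from the mast, turns up 11 mm. Origin at the centre of the underside. It stands left or right of the carousel (the tumbler on the other side), its arm pointing towards the robot's side, turned up to 20 degrees
- hook (a point): point on the top of the hook's arm, 65 mm from the mast, 173 mm above the worktop, where the spoon hangs; x axis along the arm, towards the mast
- spoon: measuring spoon, 169 mm long, 0.06 kg, hanging by its eye. Origin at its lower end, z up along it. Round steel bowl 39 mm across, thin handle; eye z = 83 to 125 mm, 30 mm wide (y), 6 mm thick, opening 18 x 36 mm (z = 89 to 125); flat wooden grip z = 125 to 169 mm, 26 mm wide (y), 10 mm thick (x). To unhook: raise it 13 to 28 mm, then draw it 30 mm or more along the stand's -x
- spoon_grip (a point): point in the middle of the spoon's wooden grip, 150 mm above its lower end (about 198 mm above the worktop while it hangs); y along the grip's 26 mm width
- tumbler: plain off-white ceramic tumbler without a handle, 95 mm tall, 86 mm across at the mouth and narrower below, wall 4 mm, loose, 0.4 kg, open at the top. Origin at the centre of its underside
- tumbler_rim (a point): centre of the tumbler's mouth, 95 mm above the worktop; the opening is 78 mm across, the inner floor is about 90 mm lower
- post_a: one of the four upright wooden posts fixed on the turntable at the dividers' ends (its +x): plain round dowel, 14 mm thick, 150 mm long, 105 mm from the turntable's axis. Origin at its lower end (27 mm above the worktop), its top 177 mm above the worktop, over 45 mm above all the jars
- post_b: one of the four upright wooden posts fixed on the turntable at the dividers' ends (its +y): plain round dowel, 14 mm thick, 150 mm long, 105 mm from the turntable's axis. Origin at its lower end (27 mm above the worktop), its top 177 mm above the worktop, over 45 mm above all the jars
- post_c: one of the four upright wooden posts fixed on the turntable at the dividers' ends (its -x): plain round dowel, 14 mm thick, 150 mm long, 105 mm from the turntable's axis. Origin at its lower end (27 mm above the worktop), its top 177 mm above the worktop, over 45 mm above all the jars
- post_d: one of the four upright wooden posts fixed on the turntable at the dividers' ends (its -y): plain round dowel, 14 mm thick, 150 mm long, 105 mm from the turntable's axis. Origin at its lower end (27 mm above the worktop), its top 177 mm above the worktop, over 45 mm above all the jars
- slim_jar_1: another jar on the turntable: slim glass jar with a tall screw cap, 44 mm across, 102 mm tall, loose. Origin at the centre of its underside
- slim_jar_2: another jar on the turntable: slim glass jar with a tall screw cap, 44 mm across, 98 mm tall, loose. Origin at the centre of its underside
- slim_jar_3: another jar on the turntable: slim glass jar with a tall screw cap, 44 mm across, 100 mm tall, loose. Origin at the centre of its underside
- salt_shaker: bystander: glass salt shaker with domed steel top, 44 mm across, 90 mm tall; origin at the centre of its underside
- garlic: bystander: bulb of garlic, 42 mm across, 53 mm tall; origin at the centre of its underside
- timer: bystander: round white kitchen timer, 66 mm across, 46 mm tall; origin at the centre of its underside
There are look-alikes about, which are no part of the job. Of the things that look like the spoon, the smaller one is meant.

How it is judged:
By the outcome, as a careful person would: the job done as asked, in the order asked, and still so for the second after the job is handed in, while the arm keeps its last pose, push and grip.
It also fails if it takes over 64 s, if anything falls off the work surface, if the arm or the gripper's body presses on something with over 40 N, if the wrist force passes 120 N, or if a joint passes its speed limit or range.

ROBOT

A 6-joint arm with a two-finger parallel gripper is mounted at the origin on a cart in front of the work surface, level with it; the furniture and walls round the work are solid. World frame = base frame: x ahead of the robot, y to its left, z up, the work surface at z = 0. Lengths are in m, angles in degrees, forces in N, time in s.
With the tool pointing down it reaches from about 0.35 to 0.875 m from the base axis. Payload 4.2 kg.
Tool frame: the origin (TCP) lies midway between the tips of the shut fingers; the grasp point (between the pads) lies 19 mm behind it; z points along the fingers, y is the line along which they close (so a half turn about z gives the same grasp; the last joint's range is limited). The gripper opens to 87 mm and grips with 3 to 60 N. Pads are 19 mm wide; open, the fingers measure 117 mm over their backs; the gripper's body (75 mm by 190 mm) begins 51 mm behind the grasp point.
Start: joints at [-57.892, 22.042, 0.453, 0, -68.411, -14.817], TCP at [0.186, -0.597, 0.223] pointing down, gripper open.
Joint ranges: [-179.83, 179.83], [-69.29, 118.12], [-61.27, 80.66], [-181.25, 117.63], [-171.15, -9.14], [-177.46, 177.46]. Speed limits (degrees/s): [159.86, 159.86, 180, 180, 180, 180].

INTERFACE

Orientations are given as a 3x3 rotation matrix whose columns are the frame's x, y, z axes.
In Python, from station import * gives the robot as it stands. The module is installed in compiled form; this text tells all that it offers.
- The arm moves only by the tool servo_tool, never from a script. Its argument "deltas" is a list of rows, each an object of numbers: "tx", "ty", "tz": the shift along the tool's x, y, z in mm; "ax", "ay", "az": the turn, a rotation vector about the tool's x, y, z in rad; "claw": the finger opening in mm, from 0 to 87. In form: [{"tx": .., "ty": .., "tz": .., "ax": .., "ay": .., "az": .., "claw": ..}, ...]. A call has 1 to 12 rows; each row is the pose to reach, as a shift and turn from the pose commanded when the call began, along the tool's axes at that moment; what a row does not reach only later rows make up. A row lasts 1/12 s, in which the tool goes at most 41.7 mm and 7.16 degrees, less where a joint would pass 70% of its speed; a pose out of reach is approached as far as the arm can. A call with a gripper value outside its range is refused whole. The fingers move at their own pace and stop on an object; the grip force is fixed at half the most. Time passes only in rows, so rows that repeat a pose let the fingers close. It gives the time, the measured TCP pose, the force, the opening and the grip force at its end, in the units of the state.
- sense(): the state, without advancing time (a new reading comes with each control period).
- capture(name): name is "scene" or "top" or "wrist"; returns the picture (400x640x3 uint8, blue, green, red); there is no depth.
- calibration(name): a dict with "fx", "fy", "cx", "cy" (pixels), "cam_to_world" (4x4, takes a point from camera to world coordinates); the wrist camera has in their place "hand_eye" (4x4, takes a point from camera to tool coordinates, whose origin is the TCP and whose axes are the flange's). Camera axes: x right, y down, z forward; pixel columns grow to the right and rows downward; lengths in m; the calibration is good to about 2 mm. A picture is of the moment at which its call begins: read the wrist's pose just before it. calibration takes no time and is no camera call.
- finish_job(): hands the job in; it is judged then, once.
Trained networks look in the newest picture that a camera, given by its name, has taken for a name from the list of things; names that differ only in an ending like _2 or _b are one class to them, and where a whole thing is asked for, a point or a joint stands for the part that bears it (a point fixed in the world has none). Each returns a list of dicts, best first, with "confidence" (0 to 1); they miss things now and then, are a little off and sometimes report something else, mostly with a low value. They report only what shows in the picture. A call takes as long as a camera call. They do not tell look-alikes from the thing itself.
- recognise(label, camera): "xyz" ([x, y, z] in m, in the coordinates of the camera as it stood for that picture, good to about 4 mm: the middle of the surface that is visible of it).
- trace(label, camera): "mask" (400x640 bool, what is visible of it).
The state is a dict: "time_s": time; "joints": joint angles; "joint_velocities": joint speeds; "effort": joint torques, N m; "tcp_pos": TCP position; "ee_rot": TCP orientation; "wrist_force": force on the tool from outside, world axes, zero at the start; "moment": the same for the moment, N m; "gripper_width": opening from 0.0 (shut) to 1.0 (fully open); "gripper_force": force on a finger pad.
Only numpy, scipy, OpenCV 4.12 (cv2) and the standard library are available. Lean on these libraries where they do the work, as an engineer would, in place of code of your own. Each camera call takes 0.05 s, during which the arm holds its last target. There are 200 camera calls.

## Working session

There is one attempt and no reset: what is moved stays moved. The work goes in short steps, Python scripts to look and compute and a tool call to move; the robot and the scene stay as the last step left them, time stands still between calls to the robot, and variables do not carry over. Pictures are saved under pics/ and viewed, at most 10 in all, crops included, and the job is handed in when it is done.

Besides the shell and the picture viewer there is one more tool, called after ">>>" as name([rows], argument=value, ...), one row to a line, values as JSON. servo_tool: Moves the arm, as the interface text tells. Its arguments: {"type":"object","properties":{"deltas":{"type":"array","items":{"type":"object","properties":{"tx":{"type":"number"},"ty":{"type":"number"},"tz":{"type":"number"},"ax":{"type":"number"},"ay":{"type":"number"},"az":{"type":"number"},"claw":{"type":"number"}}}}},"required":["deltas"]}

```bash
mkdir -p pics
cat > h.py <<'E'
from station import *
import numpy as np, cv2
def c2w(cam,p):
    c=calibration(cam)
    p=np.append(p,1)
    if cam!="wrist": return (np.array(c["cam_to_world"])@p)[:3]
    s=sense(); q=(np.array(c["hand_eye"])@p)[:3]
    return np.array(s["tcp_pos"])+np.array(s["ee_rot"])@q
def camT(cam):
    c=calibration(cam)
    if cam!="wrist": T=np.array(c["cam_to_world"])
    else:
        s=sense(); T=np.eye(4);T[:3,:3]=s["ee_rot"];T[:3,3]=s["tcp_pos"];T=T@np.array(c["hand_eye"])
    return c,T
def px2plane(cam,u,v,z):
    c,T=camT(cam); d=T[:3,:3]@np.array([(u-c["cx"])/c["fx"],(v-c["cy"])/c["fy"],1.])
    return T[:3,3]+d*(z-T[2,3])/d[2]
def w2px(cam,P):
    c,T=camT(cam); q=T[:3,:3].T@(np.array(P)-T[:3,3]); return np.array([c["cx"]+c["fx"]*q[0]/q[2],c["cy"]+c["fy"]*q[1]/q[2]])
def rec(l,cam,n=4):
    for r in recognise(l,cam)[:n]:
        w=c2w(cam,r["xyz"]); print(l,cam,round(r["confidence"],2),np.round(w,3),np.round(w2px(cam,w)))
E
python3 - <<'E'
from h import *
for c in ["scene","top"]:
    cv2.imwrite(f"pics/{c}0.png",capture(c)); k,T=camT(c); print(c,k["fx"],np.round(T,3).tolist())
for l in ["carousel_foot","turntable","wide_jar","hook_stand","spoon","tumbler","post_a","slim_jar_1","hook","spoon_grip"]:
    for c in ["scene","top"]:
        try: rec(l,c,6)
        except Exception as e: print(l,c,e)
s=sense(); print(s["time_s"],s["tcp_pos"],s["ee_rot"],s["wrist_force"])
E
```

```text
scene 429.97590506972585 [[-0.811, -0.406, 0.421, -0.035], [-0.585, 0.578, -0.568, 0.642], [-0.013, -0.707, -0.707, 1.096], [0.0, 0.0, 0.0, 1.0]]
top 410.5106620104752 [[-0.094, -0.901, 0.423, -0.105], [-0.996, 0.083, -0.045, -0.023], [0.005, -0.426, -0.905, 1.528], [0.0, 0.0, 0.0, 1.0]]
carousel_foot scene 0.68 [0.398 0.05  0.007] [322. 278.]
carousel_foot scene 0.57 [0.52  0.054 0.029] [289. 255.]
carousel_foot top 0.43 [0.576 0.308 0.058] [220. 203.]
carousel_foot top 0.27 [0.696 0.2   0.038] [248. 176.]
carousel_foot top 0.22 [0.576 0.104 0.126] [270. 191.]
turntable scene 0.67 [0.526 0.058 0.028] [287. 255.]
turntable top 0.87 [0.525 0.042 0.029] [289. 212.]
turntable top 0.44 [ 0.53  -0.324  0.015] [380. 205.]
wide_jar scene 0.92 [0.569 0.114 0.116] [261. 243.]
wide_jar top 0.46 [0.58  0.311 0.057] [219. 202.]
hook_stand scene 0.64 [ 0.522 -0.333  0.013] [356. 187.]
hook_stand top 0.48 [ 0.525 -0.323  0.015] [380. 206.]
spoon scene 0.52 [ 0.463 -0.638  0.014] [410. 149.]
spoon top 0.67 [ 0.468 -0.317  0.138] [385. 207.]
tumbler scene 0.72 [0.564 0.301 0.057] [220. 301.]
tumbler
[... 557 characters left out ...]
im_jar_1 top 0.76 [ 0.584 -0.     0.107] [298. 189.]
slim_jar_1 top 0.61 [ 0.485 -0.018  0.112] [304. 212.]
slim_jar_1 top 0.45 [0.468 0.082 0.118] [278. 218.]
slim_jar_1 top 0.32 [0.369 0.197 0.074] [249. 250.]
hook scene 0.56 [ 0.528 -0.328  0.012] [354. 187.]
hook top 0.82 [ 0.528 -0.326  0.016] [381. 205.]
hook top 0.7 [0.7   0.202 0.037] [248. 175.]
spoon_grip scene 0.5 [ 0.468 -0.315  0.14 ] [369. 169.]
spoon_grip scene 0.48 [ 0.459 -0.631  0.011] [410. 151.]
1.1 [ 0.1858012  -0.59671276  0.22254261] [[-9.54802835e-01 -2.97239879e-01  9.13650852e-08]
 [-2.97239878e-01  9.54802835e-01  3.82946119e-05]
 [-1.14699214e-05  3.65366467e-05 -9.99999999e-01]] [0.72251704 0.18277935 0.50498294]
```

Run:
```python
import cv2,numpy as np
a=cv2.imread("pics/scene0.png")[120:340,180:460];b=cv2.imread("pics/top0.png")[140:280,200:440]
a=cv2.resize(a,(800,600),interpolation=3); cv2.imwrite("pics/s1.png",a)
cv2.imwrite("pics/t1.png",cv2.resize(b,(800,467),interpolation=3))
```

```text
(no output)
```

View pics/s1.png

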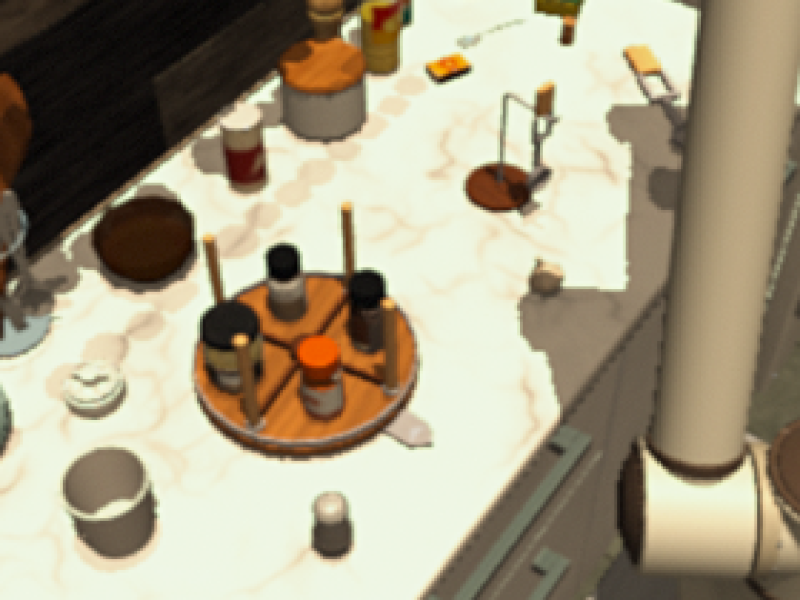

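View pics/t1.png

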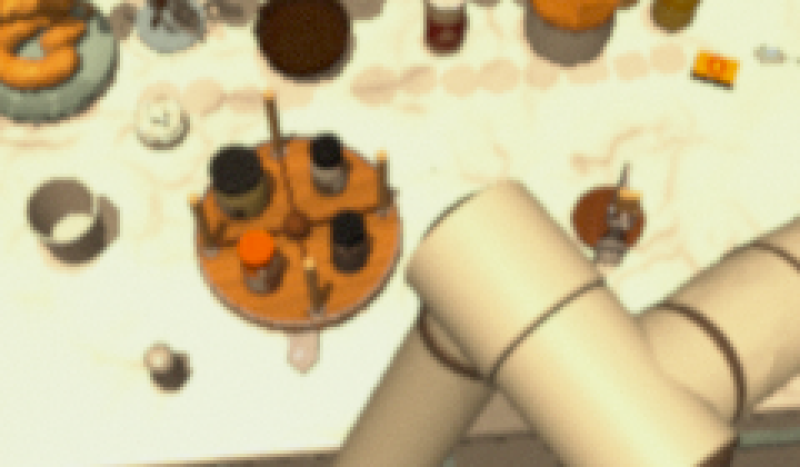

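```bash
cat >> h.py <<'E'
def tri(obs):
    A=np.zeros((3,3));b=np.zeros(3)
    L=[]
    for cam,u,v in obs:
        c,T=camT(cam); d=T[:3,:3]@np.array([(u-c["cx"])/c["fx"],(v-c["cy"])/c["fy"],1.]); d/=np.linalg.norm(d)
        M=np.eye(3)-np.outer(d,d);A+=M;b+=M@T[:3,3]
    return np.linalg.solve(A,b)
E
python3 - <<'E'
from h import *
S=lambda x,y:(180+x*.35,120+y*220/600); Tp=lambda x,y:(200+x*.3,140+y*.3)
P={}
for c,f,pts in [("scene",S,[(210,238),(348,207),(389,302),(240,340)]),("top",Tp,[(269,95),(382,155),(310,260),(195,198)])]:
    q=np.array([px2plane(c,*f(*p),.177) for p in pts]); m=q.mean(0); d=q-m
    print(c,np.round(q,3).tolist(),m.round(3),np.linalg.norm(d[:,:2],axis=1).round(3),np.degrees(np.arctan2(d[:,1],d[:,0])).round(1))
print("tongue",px2plane("scene",*S(430,440),.009),px2plane("top",*Tp(302,370),.009))
def two(n,a,b): print(n,tri([("scene",*S(*a)),("top",*Tp(*b))]).round(3))
two("griptop",(545,83),(630,192)); 
print("mast base",px2plane("scene",*S(500,182),.01),px2plane("top",*Tp(608,222),.01))
print("stand disc",px2plane("top",*Tp(608,218),.01), "masttop",px2plane("scene",*S(507,95),.17),px2plane("top",*Tp(627,168),.17),"tip",px2plane("scene",*S(558,120),.18))
print("tumbler",px2plane("scene",*S(107,482),.095),px2plane("top",*Tp(62,215),.095))
print("lid",px2plane("scene",*S(230,325),.121),px2plane("top",*Tp(239,169),.121))
for c in ["scene","top"]:
    for l in ["spoon","spoon_grip","tumbler","hook_stand"]:
        for r in trace(l,c)[:3]:
            m=r["mask"]; v,u=np.nonzero(m); print(c,l,round(r["confidence"],2),m.sum(),u.min(),u.max(),v.min(),v.max())
E
```

```text
scene [[0.637, 0.06, 0.177], [0.55, -0.059, 0.177], [0.434, 0.027, 0.177], [0.52, 0.148, 0.177]] [0.535 0.044 0.177] [0.103 0.104 0.103 0.105] [   9.1  -82.  -170.3   98.2]
top [[0.642, 0.057, 0.177], [0.556, -0.063, 0.177], [0.439, 0.024, 0.177], [0.522, 0.143, 0.177]] [0.54  0.04  0.177] [0.103 0.104 0.102 0.104] [   9.3  -81.3 -170.7   99.5]
tongue [0.36961245 0.04752882 0.009     ] [0.37187764 0.04716096 0.009     ]
griptop [ 0.468 -0.318  0.217]
mast base [ 0.5265113  -0.33449481  0.01      ] [ 0.52245213 -0.33203404  0.01      ]
stand disc [ 0.52766269 -0.33285314  0.01      ] masttop [ 0.51942408 -0.32478699  0.17      ] [ 0.5184351  -0.33039319  0.17      ] tip [ 0.441702   -0.30831098  0.18      ]
tumbler [0.55580397 0.3084333  0.095     ] [0.55301818 0.30446451 0.095     ]
lid [0.57593415 0.10814495 0.121     ] [0.58006942 0.09893515 0.121     ]
scene spoon 0.65 261 399 419 136 172
scene spoon 0.6 192 365 374 150 188
scene spoon_grip 0.81 256 399 419 136 172
scene spoon_grip 0.76 188 365 374 150 189
scene tumbler 0.71 1132 201 235 282 325
scene tumbler 0.29 348 203 223 252 272
scene hook_stand 0.71 364 343 365 154 196
top spoon_grip 0.61 101 379 391 197 216
top tumbler 0.84 506 207 231 192 218
top hook_stand 0.7 219 371 392 192 213
top hook_stand 0.6 186 293 303 179 198
top hook_stand 0.47 102 278 285 167 186
```

```bash
cat >> h.py <<'E'
from scipy.spatial.transform import Rotation as Rn
def goal(xyz,psi,ref=None):
    s=sense(); R=np.array(s["ee_rot"]); p=np.array(s["tcp_pos"])
    a=np.radians(psi); Rt=np.array([[np.cos(a),np.sin(a),0],[np.sin(a),-np.cos(a),0],[0,0,-1.]])
    print("t mm",(R.T@(np.array(xyz)-p)*1000).round(1),"a",Rn.from_matrix(R.T@Rt).as_rotvec().round(4),"dist",np.linalg.norm(np.array(xyz)-p).round(3))
E
python3 -c "
from h import *
goal([.44,-.31,.32],166)
c=calibration('wrist');print(c['fx'],np.round(c['hand_eye'],3).tolist())"
```

```text
t mm [-328.   198.2  -97.5] a [ 0.     -0.      0.5461] dist 0.395
347.96318020511274 [[-0.0, -0.959, -0.282, 0.079], [1.0, 0.0, -0.001, -0.001], [0.001, -0.282, 0.959, -0.162], [0.0, 0.0, 0.0, 1.0]]
```

>>> servo_tool([
  {"tx": 0,"ty": 0,"tz": -40},
  {"tx": -30,"ty": 20,"tz": -75,"az": 0.1},
  {"tx": -60,"ty": 40,"tz": -97,"az": 0.2},
  {"tx": -328,"ty": 198,"tz": -97,"az": 0.546},
  {"tx": -328,"ty": 198,"tz": -97,"az": 0.546},
  {"tx": -328,"ty": 198,"tz": -97,"az": 0.546},
  {"tx": -328,"ty": 198,"tz": -97,"az": 0.546},
  {"tx": -328,"ty": 198,"tz": -97,"az": 0.546},
  {"tx": -328,"ty": 198,"tz": -97,"az": 0.546},
  {"tx": -328,"ty": 198,"tz": -97,"az": 0.546},
  {"tx": -328,"ty": 198,"tz": -97,"az": 0.546},
  {"tx": -328,"ty": 198,"tz": -97,"az": 0.546},
])

```text
schema error: expected keys tx, ty, tz, ax, ay, az, claw
```

Run:
```python
from h import *
s=sense(); print(s["time_s"],np.round(s["tcp_pos"],4),np.round(s["joints"],1),np.round(s["ee_rot"],3).tolist())
im=capture("wrist"); cv2.imwrite("pics/w0.png",im); cv2.imwrite("pics/w0b.png",cv2.resize(im,(800,500)))
rec("spoon_grip","wrist");rec("spoon","wrist");rec("hook","wrist")
for l in ["spoon_grip","hook_stand"]:
  for r in trace(l,"wrist")[:2]:
    v,u=np.nonzero(r["mask"]);print(l,r["confidence"],len(u),u.min(),u.max(),v.min(),v.max())
```

```text
1.5 [ 0.1858 -0.5967  0.2225] [-57.9  22.    0.5  -0.  -68.4 -14.8] [[-0.955, -0.297, -0.0], [-0.297, 0.955, 0.0], [-0.0, 0.0, -1.0]]
spoon wrist 0.87 [ 0.388 -0.576  0.011] [286. 327.]
spoon_grip 0.63 2351 197 329 311 359
```

View pics/w0b.png

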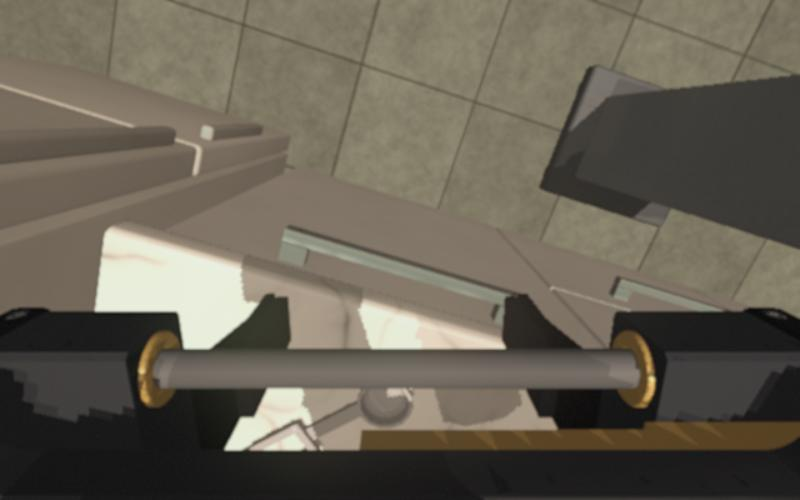

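```bash
python3 -c "
from h import *
goal([.52,-.332,.32],166)"
```

```text
t mm [-397.8  153.4  -97.5] a [0.     0.     0.5461] dist 0.437
```

>>> servo_tool([
  {"tx": 0,"ty": 0,"tz": -40,"ax": 0,"ay": 0,"az": 0,"claw": 87},
  {"tx": -30,"ty": 10,"tz": -75,"ax": 0,"ay": 0,"az": 0.1,"claw": 87},
  {"tx": -60,"ty": 25,"tz": -97,"ax": 0,"ay": 0,"az": 0.2,"claw": 87},
  {"tx": -398,"ty": 153,"tz": -97,"ax": 0,"ay": 0,"az": 0.546,"claw": 87},
  {"tx": -398,"ty": 153,"tz": -97,"ax": 0,"ay": 0,"az": 0.546,"claw": 87},
  {"tx": -398,"ty": 153,"tz": -97,"ax": 0,"ay": 0,"az": 0.546,"claw": 87},
  {"tx": -398,"ty": 153,"tz": -97,"ax": 0,"ay": 0,"az": 0.546,"claw": 87},
  {"tx": -398,"ty": 153,"tz": -97,"ax": 0,"ay": 0,"az": 0.546,"claw": 87},
  {"tx": -398,"ty": 153,"tz": -97,"ax": 0,"ay": 0,"az": 0.546,"claw": 87},
  {"tx": -398,"ty": 153,"tz": -97,"ax": 0,"ay": 0,"az": 0.546,"claw": 87},
  {"tx": -398,"ty": 153,"tz": -97,"ax": 0,"ay": 0,"az": 0.546,"claw": 87},
  {"tx": -398,"ty": 153,"tz": -97,"ax": 0,"ay": 0,"az": 0.546,"claw": 87},
])

```text
time_s: 2.8
tcp_pos: [0.522, -0.3305, 0.3198]
ee_rot: [[-0.971, 0.241, 0.001], [0.241, 0.971, -0.0], [-0.001, 0.0, -1.0]]
wrist_force: [-0.0, -1.3, 0.2]
gripper_width: 1.0
gripper_force: 0.0
```

>>> servo_tool([
  {"tx": 0,"ty": 0,"tz": 0,"ax": 0,"ay": 0,"az": 0,"claw": 87},
  {"tx": 0,"ty": 0,"tz": 0,"ax": 0,"ay": 0,"az": 0,"claw": 87},
])

```text
time_s: 2.97
tcp_pos: [0.5218, -0.3308, 0.3189]
ee_rot: [[-0.971, 0.238, -0.001], [0.238, 0.971, 0.0], [0.001, 0.0, -1.0]]
wrist_force: [0.3, -0.3, -0.6]
gripper_width: 0.996
gripper_force: 0.0
```

Run:
```python
from h import *
s=sense(); print(s["time_s"],np.round(s["tcp_pos"],4),np.round(s["joints"],1),np.round(s["ee_rot"],3).tolist())
im=capture("wrist"); cv2.imwrite("pics/w0.png",im); cv2.imwrite("pics/w0b.png",cv2.resize(im,(800,500)))
rec("spoon_grip","wrist");rec("spoon","wrist");rec("hook","wrist")
for l in ["spoon_grip","hook_stand"]:
  for r in trace(l,"wrist")[:2]:
    v,u=np.nonzero(r["mask"]);print(l,r["confidence"],len(u),u.min(),u.max(),v.min(),v.max())
```

```text
2.9667 [ 0.5218 -0.3308  0.3189] [-17.4  18.7   9.1  -0.  -80.5 -86.4] [[-0.971, 0.238, -0.001], [0.238, 0.971, 0.0], [0.001, 0.0, -1.0]]
spoon_grip wrist 0.85 [ 0.464 -0.32   0.216] [317. 126.]
spoon_grip wrist 0.57 [ 0.424 -0.604  0.009] [105. 135.]
spoon wrist 0.57 [ 0.459 -0.321  0.218] [314. 120.]
spoon wrist 0.56 [ 0.424 -0.609  0.017] [ 99. 137.]
hook wrist 0.6 [ 0.523 -0.331  0.012] [320. 158.]
spoon_grip 0.78 764 300 334 109 133
spoon_grip 0.77 4242 61 141 59 224
hook_stand 0.75 3278 285 349 93 191
```

View pics/w0b.png

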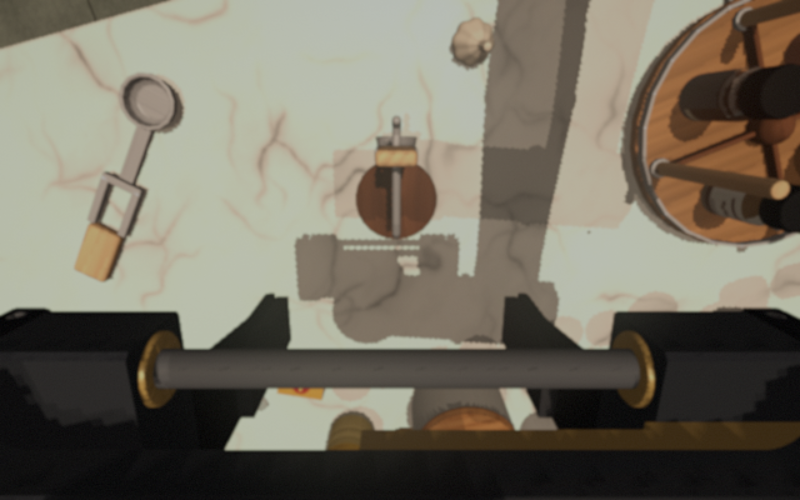

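Run:
```python
from h import *
a=px2plane("wrist",317.4,119.5,.217);b=px2plane("wrist",317.4,132.5,.217)
l=px2plane("wrist",301,126,.217);r=px2plane("wrist",334.5,126,.217);print(a,b,np.linalg.norm(a-b),np.linalg.norm(l-r),l,r)
m=(a+b)/2; print(m,w2px("scene",m),w2px("top",m))
goal([m[0],m[1],.26],166.2); goal([m[0],m[1],.179],166.2)
```

```text
[ 0.45959783 -0.31928653  0.217     ] [ 0.46886434 -0.3216106   0.217     ] 0.009553517388589648 0.025057535238152306 [ 0.46121763 -0.33234065  0.217     ] [ 0.46732353 -0.30803842  0.217     ]
[ 0.46423108 -0.32044856  0.217     ] [372.06970745 150.58158295] [389.79410091 198.74100998]
t mm [56.6 -1.  59.9] a [-0.0001  0.0005 -0.0052] dist 0.082
t mm [ 56.7  -1.  140.9] a [-0.0001  0.0005 -0.0052] dist 0.152
```

>>> servo_tool([
  {"tx": 30,"ty": -1,"tz": 10,"ax": 0,"ay": 0,"az": -0.005,"claw": 60},
  {"tx": 57,"ty": -1,"tz": 30,"ax": 0,"ay": 0,"az": -0.005,"claw": 60},
  {"tx": 57,"ty": -1,"tz": 50,"ax": 0,"ay": 0,"az": -0.005,"claw": 60},
  {"tx": 57,"ty": -1,"tz": 75,"ax": 0,"ay": 0,"az": -0.005,"claw": 60},
  {"tx": 57,"ty": -1,"tz": 100,"ax": 0,"ay": 0,"az": -0.005,"claw": 60},
  {"tx": 57,"ty": -1,"tz": 120,"ax": 0,"ay": 0,"az": -0.005,"claw": 60},
  {"tx": 57,"ty": -1,"tz": 138,"ax": 0,"ay": 0,"az": -0.005,"claw": 60},
  {"tx": 57,"ty": -1,"tz": 138,"ax": 0,"ay": 0,"az": -0.005,"claw": 60},
  {"tx": 57,"ty": -1,"tz": 138,"ax": 0,"ay": 0,"az": -0.005,"claw": 40},
  {"tx": 57,"ty": -1,"tz": 138,"ax": 0,"ay": 0,"az": -0.005,"claw": 10},
  {"tx": 57,"ty": -1,"tz": 138,"ax": 0,"ay": 0,"az": -0.005,"claw": 10},
  {"tx": 57,"ty": -1,"tz": 138,"ax": 0,"ay": 0,"az": -0.005,"claw": 10},
])

```text
time_s: 4.27
tcp_pos: [0.4654, -0.3199, 0.1831]
ee_rot: [[-0.971, 0.237, 0.003], [0.237, 0.971, -0.001], [-0.003, -0.0, -1.0]]
wrist_force: [-0.4, -0.4, -0.3]
gripper_width: 0.469
gripper_force: 0.0
```

>>> servo_tool([
  {"tx": 0,"ty": 0,"tz": 0,"ax": 0,"ay": 0,"az": 0,"claw": 10},
  {"tx": 0,"ty": 0,"tz": 0,"ax": 0,"ay": 0,"az": 0,"claw": 10},
  {"tx": 0,"ty": 0,"tz": 0,"ax": 0,"ay": 0,"az": 0,"claw": 10},
])

```text
time_s: 4.52
tcp_pos: [0.4651, -0.3197, 0.1822]
ee_rot: [[-0.972, 0.237, 0.001], [0.237, 0.972, -0.001], [-0.001, -0.0, -1.0]]
wrist_force: [0.1, 0.1, 1.6]
gripper_width: 0.293
gripper_force: 30.0
```

>>> servo_tool([
  {"tx": 0,"ty": 0,"tz": -8,"ax": 0,"ay": 0,"az": 0,"claw": 10},
  {"tx": 0,"ty": 0,"tz": -16,"ax": 0,"ay": 0,"az": 0,"claw": 10},
  {"tx": 0,"ty": 0,"tz": -20,"ax": 0,"ay": 0,"az": 0,"claw": 10},
  {"tx": 0,"ty": 0,"tz": -20,"ax": 0,"ay": 0,"az": 0,"claw": 10},
  {"tx": 10,"ty": 0,"tz": -20,"ax": 0,"ay": 0,"az": 0,"claw": 10},
  {"tx": 20,"ty": 0,"tz": -20,"ax": 0,"ay": 0,"az": 0,"claw": 10},
  {"tx": 30,"ty": 0,"tz": -20,"ax": 0,"ay": 0,"az": 0,"claw": 10},
  {"tx": 40,"ty": 0,"tz": -20,"ax": 0,"ay": 0,"az": 0,"claw": 10},
  {"tx": 50,"ty": 0,"tz": -20,"ax": 0,"ay": 0,"az": 0,"claw": 10},
  {"tx": 60,"ty": 0,"tz": -20,"ax": 0,"ay": 0,"az": 0,"claw": 10},
  {"tx": 65,"ty": 0,"tz": -20,"ax": 0,"ay": 0,"az": 0,"claw": 10},
  {"tx": 65,"ty": 0,"tz": -20,"ax": 0,"ay": 0,"az": 0,"claw": 10},
])

```text
time_s: 5.52
tcp_pos: [0.4003, -0.3038, 0.2018]
ee_rot: [[-0.971, 0.237, 0.0], [0.237, 0.971, 0.0], [-0.0, 0.0, -1.0]]
wrist_force: [0.8, 0.2, -1.2]
gripper_width: 0.297
gripper_force: 30.0
```

>>> servo_tool([
  {"tx": 0,"ty": 0,"tz": -30,"ax": 0,"ay": 0,"az": 0,"claw": 10},
  {"tx": 0,"ty": 0,"tz": -60,"ax": 0,"ay": 0,"az": 0,"claw": 10},
  {"tx": 0,"ty": 0,"tz": -90,"ax": 0,"ay": 0,"az": 0,"claw": 10},
  {"tx": 0,"ty": 0,"tz": -120,"ax": 0,"ay": 0,"az": 0,"claw": 10},
  {"tx": 0,"ty": 0,"tz": -140,"ax": 0,"ay": 0,"az": 0,"claw": 10},
  {"tx": 0,"ty": 0,"tz": -150,"ax": 0,"ay": 0,"az": 0,"claw": 10},
  {"tx": 0,"ty": 0,"tz": -150,"ax": 0,"ay": 0,"az": 0,"claw": 10},
])

```text
time_s: 6.1
tcp_pos: [0.4027, -0.3046, 0.3538]
ee_rot: [[-0.972, 0.237, 0.005], [0.237, 0.972, -0.002], [-0.005, -0.001, -1.0]]
wrist_force: [-0.3, -0.1, -0.1]
gripper_width: 0.299
gripper_force: 30.0
```

Run:
```python
from h import *
s=sense(); print(s["time_s"],np.round(s["tcp_pos"],4),np.round(s["joints"],1))
a=capture("scene")[60:260,260:460]; b=capture("top")[140:280,200:440]
cv2.imwrite("pics/c1.png",np.hstack([cv2.resize(a,(400,400)),cv2.resize(b,(400,400))]))
rec("tumbler","scene");rec("tumbler","top")
for c in ["scene","top"]:
  r=trace("tumbler",c)
  if r:
    m=r[0]["mask"].astype(np.uint8); np.save(f"m_{c}.npy",m); v,u=np.nonzero(m); print(c,u.min(),u.max(),v.min(),v.max())
goal([.556,.306,.35],166)
```

```text
6.1 [ 0.4027 -0.3046  0.3538] [-18.6   6.1  -2.4   0.  -81.2 -85.1]
tumbler scene 0.81 [0.567 0.304 0.055] [219. 301.]
tumbler scene 0.24 [ 0.405 -0.304  0.289] [388. 142.]
tumbler scene 0.21 [0.395 0.046 0.009] [324. 277.]
tumbler top 0.69 [0.578 0.311 0.056] [219. 203.]
scene 200 235 282 325
top 206 232 191 219
t mm [-5.900e+00  6.292e+02  2.000e-01] a [ 0.0006 -0.0033  0.0051] dist 0.629
```

View pics/c1.png

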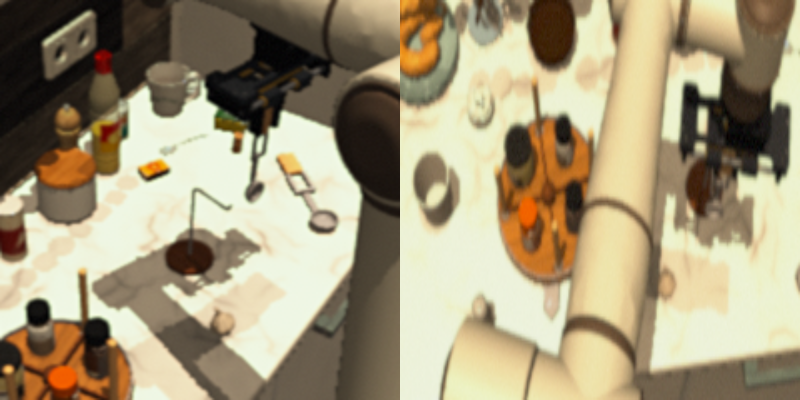

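Run:
```python
from h import *
from scipy.optimize import least_squares
t=np.linspace(0,2*np.pi,90); ob={"scene":(200,235.99,282),"top":(206,232.99,191)}
K={c:camT(c) for c in ob}
def f(p,cs=("scene","top")):
    e=[]
    for c in cs:
        q=np.array([w2px(c,[p[0]+.043*np.cos(a),p[1]+.043*np.sin(a),.095]) for a in t[::3]])
        e+=[q[:,0].min()-ob[c][0],q[:,0].max()-ob[c][1],q[:,1].min()-ob[c][2]]
    return np.array(e)
for cs in [("scene",),("top",),("scene","top")]:
    r=least_squares(f,[.556,.306],args=(cs,),diff_step=1e-3); print(cs,r.x.round(4),r.fun.round(1))
```

```text
('scene',) [0.5564 0.3055] [ 1.7 -1.7  0.1]
('top',) [0.5664 0.3013] [ 2.2 -2.2  0.1]
('scene', 'top') [0.56   0.3026] [ 1.6 -2.  -1.3  1.8 -2.5  1.6]
```

>>> servo_tool([
  {"tx": -1,"ty": 10,"tz": 0,"ax": 0,"ay": 0,"az": 0,"claw": 10},
  {"tx": -3,"ty": 30,"tz": 0,"ax": 0,"ay": 0,"az": 0,"claw": 10},
  {"tx": -6,"ty": 60,"tz": 0,"ax": 0,"ay": 0,"az": 0,"claw": 10},
  {"tx": -10,"ty": 90,"tz": 0,"ax": 0,"ay": 0,"az": 0,"claw": 10},
  {"tx": -14,"ty": 120,"tz": 0,"ax": 0,"ay": 0,"az": 0,"claw": 10},
  {"tx": -17,"ty": 150,"tz": 0,"ax": 0,"ay": 0,"az": 0,"claw": 10},
  {"tx": -20,"ty": 180,"tz": 0,"ax": 0,"ay": 0,"az": 0,"claw": 10},
  {"tx": -24,"ty": 210,"tz": 0,"ax": 0,"ay": 0,"az": 0,"claw": 10},
  {"tx": -27,"ty": 240,"tz": 0,"ax": 0,"ay": 0,"az": 0,"claw": 10},
  {"tx": -30,"ty": 270,"tz": 0,"ax": 0,"ay": 0,"az": 0,"claw": 10},
  {"tx": -33,"ty": 300,"tz": 0,"ax": 0,"ay": 0,"az": 0,"claw": 10},
  {"tx": -36,"ty": 330,"tz": 0,"ax": 0,"ay": 0,"az": 0,"claw": 10},
])

```text
time_s: 7.4
tcp_pos: [0.5147, 0.0101, 0.3512]
ee_rot: [[-0.972, 0.236, -0.001], [0.236, 0.972, -0.0], [0.001, -0.0, -1.0]]
wrist_force: [0.3, -0.9, -1.3]
gripper_width: 0.296
gripper_force: 30.0
```

>>> servo_tool([
  {"tx": -3,"ty": 30,"tz": 0,"ax": 0,"ay": 0,"az": 0,"claw": 10},
  {"tx": -6,"ty": 60,"tz": 0,"ax": 0,"ay": 0,"az": 0,"claw": 10},
  {"tx": -9,"ty": 90,"tz": 0,"ax": 0,"ay": 0,"az": 0,"claw": 10},
  {"tx": -12,"ty": 120,"tz": 0,"ax": 0,"ay": 0,"az": 0,"claw": 10},
  {"tx": -15,"ty": 150,"tz": 0,"ax": 0,"ay": 0,"az": 0,"claw": 10},
  {"tx": -18,"ty": 180,"tz": 0,"ax": 0,"ay": 0,"az": 0,"claw": 10},
  {"tx": -22,"ty": 210,"tz": 0,"ax": 0,"ay": 0,"az": 0,"claw": 10},
  {"tx": -26,"ty": 240,"tz": 0,"ax": 0,"ay": 0,"az": 0,"claw": 10},
  {"tx": -30,"ty": 265,"tz": 0,"ax": 0,"ay": 0,"az": 0,"claw": 10},
  {"tx": -33,"ty": 285,"tz": 0,"ax": 0,"ay": 0,"az": 0,"claw": 10},
  {"tx": -34,"ty": 297,"tz": 0,"ax": 0,"ay": 0,"az": 0,"claw": 10},
  {"tx": -34,"ty": 299,"tz": 0,"ax": 0,"ay": 0,"az": 0,"claw": 10},
])

```text
time_s: 8.4
tcp_pos: [0.6185, 0.2932, 0.3491]
ee_rot: [[-0.972, 0.235, -0.003], [0.235, 0.972, -0.001], [0.002, -0.002, -1.0]]
wrist_force: [-0.1, -0.1, -0.5]
gripper_width: 0.294
gripper_force: 30.0
```

Run:
```python
from h import *
s=sense(); print(s["time_s"],np.round(s["tcp_pos"],4),np.round(s["joints"],1))
im=capture("wrist"); cv2.imwrite("pics/w2.png",cv2.resize(im,(800,500)))
rec("tumbler","wrist");rec("spoon","wrist")
for r in trace("tumbler","wrist")[:1]:
    v,u=np.nonzero(r["mask"]);print(r["confidence"],len(u),u.min(),u.max(),v.min(),v.max())
print(w2px("wrist",[.556,.305,.095]),w2px("wrist",[.556,.305,0]))
```

```text
8.4 [0.6185 0.2932 0.3491] [  38.9   25.7   23.8   -0.   -88.3 -142.4]
tumbler wrist 0.66 [0.562 0.302 0.04 ] [316. 113.]
spoon wrist 0.57 [0.613 0.292 0.336] [321. 234.]
spoon wrist 0.32 [0.403 0.197 0.025] [206.   6.]
0.83 4277 282 354 76 150
[318.19763316 108.59816508] [318.0533514  106.24475827]
```

View pics/w2.png

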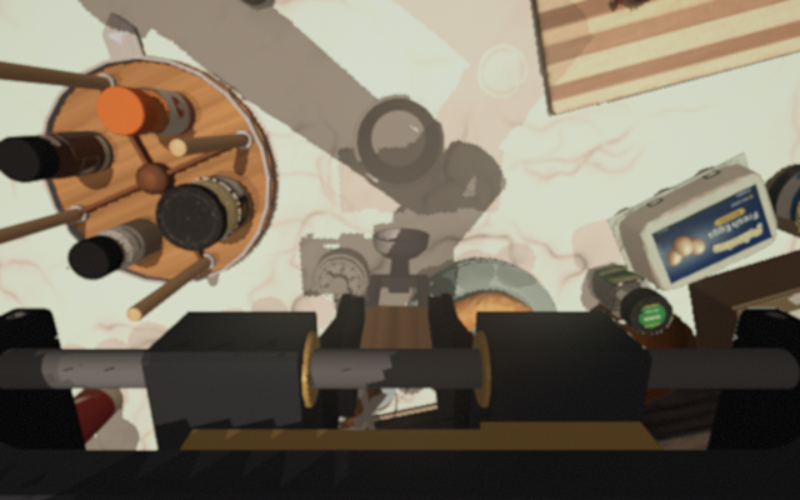

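Run:
```python
from h import *
P=lambda x,y,z:px2plane("wrist",x/1.25,y/1.25,z)
print("rim",P(399,140.5,.095),"bowl",w2px("wrist",np.array(sense()["tcp_pos"])+[0,0,-.11])*1.25)
lid=P(193,216,.121);tip=P(112,24,.009);p1=P(178,147,.177);p2=P(135,313,.177);knob=P(153,178,.045)
print("lid",lid,"tip",tip,"posts",p1,p2,"knob",knob)
C=np.array([.537,.042]); 
for n,q in [("lid",lid),("tip",tip),("p1",p1),("p2",p2)]:
  d=q[:2]-C; print(n,np.linalg.norm(d).round(4),np.degrees(np.arctan2(d[1],d[0])).round(1))
rim=P(399,140.5,.095)
goal([rim[0],rim[1],.349],166.2);goal([rim[0],rim[1],.142],166.2)
```

```text
rim [0.56046396 0.30512094 0.095     ] bowl [398.25542754 245.29348747]
lid [0.5799853  0.10480707 0.121     ] tip [0.3769458  0.03948335 0.009     ] posts [0.52180341 0.14214725 0.177     ] [0.64157596 0.05546083 0.177     ] knob [0.53803306 0.03903297 0.045     ]
lid 0.0761 55.6
tip 0.1601 -179.1
p1 0.1013 98.6
p2 0.1054 7.3
t mm [59.8  1.1  2.7] a [-0.0004 -0.0001  0.0014] dist 0.06
t mm [ 59.7   1.2 209.7] a [-0.0004 -0.0001  0.0014] dist 0.218
```

>>> servo_tool([
  {"tx": 25,"ty": 1,"tz": 0,"ax": 0,"ay": 0,"az": 0.001,"claw": 10},
  {"tx": 50,"ty": 1,"tz": 0,"ax": 0,"ay": 0,"az": 0.001,"claw": 10},
  {"tx": 58,"ty": 1,"tz": 10,"ax": 0,"ay": 0,"az": 0.001,"claw": 10},
  {"tx": 59,"ty": 1,"tz": 30,"ax": 0,"ay": 0,"az": 0.001,"claw": 10},
  {"tx": 59,"ty": 1,"tz": 60,"ax": 0,"ay": 0,"az": 0.001,"claw": 10},
  {"tx": 59,"ty": 1,"tz": 90,"ax": 0,"ay": 0,"az": 0.001,"claw": 10},
  {"tx": 59,"ty": 1,"tz": 120,"ax": 0,"ay": 0,"az": 0.001,"claw": 10},
  {"tx": 59,"ty": 1,"tz": 145,"ax": 0,"ay": 0,"az": 0.001,"claw": 10},
  {"tx": 59,"ty": 1,"tz": 165,"ax": 0,"ay": 0,"az": 0.001,"claw": 10},
  {"tx": 59,"ty": 1,"tz": 180,"ax": 0,"ay": 0,"az": 0.001,"claw": 10},
  {"tx": 59,"ty": 1,"tz": 192,"ax": 0,"ay": 0,"az": 0.001,"claw": 10},
  {"tx": 59,"ty": 1,"tz": 195,"ax": 0,"ay": 0,"az": 0.001,"claw": 10},
])

```text
time_s: 9.6
tcp_pos: [0.5604, 0.3035, 0.1548]
ee_rot: [[-0.971, 0.239, -0.003], [0.239, 0.971, -0.002], [0.003, -0.003, -1.0]]
wrist_force: [-0.5, -0.5, -1.2]
gripper_width: 0.295
gripper_force: 30.0
```

>>> servo_tool([
  {"tx": 0,"ty": 0,"tz": 4,"ax": 0,"ay": 0,"az": 0,"claw": 10},
  {"tx": 0,"ty": 0,"tz": 8,"ax": 0,"ay": 0,"az": 0,"claw": 10},
  {"tx": 0,"ty": 0,"tz": 10,"ax": 0,"ay": 0,"az": 0,"claw": 10},
  {"tx": 0,"ty": 0,"tz": 10,"ax": 0,"ay": 0,"az": 0,"claw": 10},
])

```text
time_s: 9.93
tcp_pos: [0.5616, 0.3052, 0.1469]
ee_rot: [[-0.971, 0.238, 0.0], [0.238, 0.971, 0.0], [-0.0, 0.001, -1.0]]
wrist_force: [-0.2, 0.8, -0.7]
gripper_width: 0.294
gripper_force: 30.0
```

>>> servo_tool([
  {"tx": 0,"ty": 0,"tz": 3,"ax": 0,"ay": 0,"az": 0,"claw": 10},
  {"tx": 0,"ty": 0,"tz": 5,"ax": 0,"ay": 0,"az": 0,"claw": 10},
  {"tx": 0,"ty": 0,"tz": 5,"ax": 0,"ay": 0,"az": 0,"claw": 10},
  {"tx": 0,"ty": 0,"tz": 5,"ax": 0,"ay": 0,"az": 0,"claw": 30},
  {"tx": 0,"ty": 0,"tz": 5,"ax": 0,"ay": 0,"az": 0,"claw": 35},
  {"tx": 0,"ty": 0,"tz": 5,"ax": 0,"ay": 0,"az": 0,"claw": 45},
  {"tx": 0,"ty": 0,"tz": 5,"ax": 0,"ay": 0,"az": 0,"claw": 60},
  {"tx": 0,"ty": 0,"tz": 5,"ax": 0,"ay": 0,"az": 0,"claw": 75},
  {"tx": 0,"ty": 0,"tz": 5,"ax": 0,"ay": 0,"az": 0,"claw": 87},
  {"tx": 0,"ty": 0,"tz": 5,"ax": 0,"ay": 0,"az": 0,"claw": 87},
  {"tx": 0,"ty": 0,"tz": 5,"ax": 0,"ay": 0,"az": 0,"claw": 87},
  {"tx": 0,"ty": 0,"tz": 5,"ax": 0,"ay": 0,"az": 0,"claw": 87},
])

```text
time_s: 10.93
tcp_pos: [0.5616, 0.3053, 0.1416]
ee_rot: [[-0.971, 0.238, 0.0], [0.238, 0.971, 0.0], [-0.0, 0.0, -1.0]]
wrist_force: [-0.5, 0.9, -0.4]
gripper_width: 0.844
gripper_force: 0.0
```

>>> servo_tool([
  {"tx": 0,"ty": 0,"tz": -10,"ax": 0,"ay": 0,"az": 0,"claw": 87},
  {"tx": 0,"ty": 0,"tz": -20,"ax": 0,"ay": 0,"az": 0,"claw": 87},
  {"tx": 0,"ty": 0,"tz": -35,"ax": 0,"ay": 0,"az": 0,"claw": 87},
  {"tx": 0,"ty": 0,"tz": -55,"ax": 0,"ay": 0,"az": 0,"claw": 87},
  {"tx": 0,"ty": 0,"tz": -80,"ax": 0,"ay": 0,"az": 0,"claw": 87},
  {"tx": 0,"ty": 0,"tz": -110,"ax": 0,"ay": 0,"az": 0,"claw": 87},
  {"tx": 0,"ty": 0,"tz": -140,"ax": 0,"ay": 0,"az": 0,"claw": 87},
  {"tx": 0,"ty": 0,"tz": -170,"ax": 0,"ay": 0,"az": 0,"claw": 87},
  {"tx": 0,"ty": 0,"tz": -190,"ax": 0,"ay": 0,"az": 0,"claw": 87},
])

```text
time_s: 11.68
tcp_pos: [0.5623, 0.3054, 0.337]
ee_rot: [[-0.971, 0.238, 0.006], [0.238, 0.971, 0.003], [-0.005, 0.005, -1.0]]
wrist_force: [-0.2, -0.0, -0.6]
gripper_width: 1.0
gripper_force: 0.0
```

Run:
```python
from h import *
s=sense(); print(s["time_s"],np.round(s["tcp_pos"],4),np.round(s["joints"],1))
a=capture("scene"); cv2.imwrite("pics/s3f.png",a); a=a[190:340,180:340]; b=capture("wrist")[60:300,160:480]
cv2.imwrite("pics/s3.png",np.hstack([cv2.resize(a,(400,375)),cv2.resize(b,(400,375))]))
rec("spoon_grip","scene");rec("tumbler","scene")
```

```text
11.6833 [0.5623 0.3054 0.337 ] [ 4.300e+01  2.050e+01  1.420e+01  1.000e-01 -8.330e+01 -1.468e+02]
spoon_grip scene 0.77 [0.599 0.302 0.116] [206. 283.]
tumbler scene 0.68 [0.556 0.306 0.057] [221. 303.]
```

View pics/s3.png

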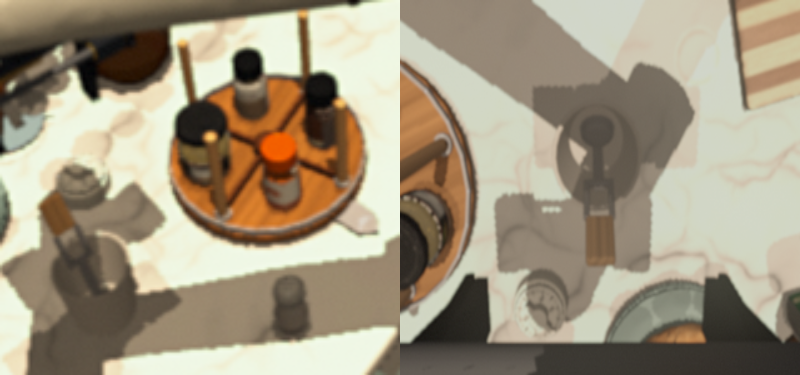

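```bash
python3 -c "
from h import *
goal([.558,.036,.36],166)"
```

```text
t mm [ -60.8 -262.4  -27.5] a [0.0023 0.001  0.0041] dist 0.271
```

>>> servo_tool([
  {"tx": -5,"ty": -25,"tz": -27,"ax": 0,"ay": 0,"az": 0,"claw": 87},
  {"tx": -12,"ty": -60,"tz": -27,"ax": 0,"ay": 0,"az": 0,"claw": 87},
  {"tx": -20,"ty": -95,"tz": -27,"ax": 0,"ay": 0,"az": 0,"claw": 87},
  {"tx": -30,"ty": -130,"tz": -27,"ax": 0,"ay": 0,"az": 0,"claw": 87},
  {"tx": -40,"ty": -165,"tz": -27,"ax": 0,"ay": 0,"az": 0,"claw": 87},
  {"tx": -50,"ty": -200,"tz": -27,"ax": 0,"ay": 0,"az": 0,"claw": 87},
  {"tx": -55,"ty": -230,"tz": -27,"ax": 0,"ay": 0,"az": 0,"claw": 87},
  {"tx": -60,"ty": -250,"tz": -27,"ax": 0,"ay": 0,"az": 0,"claw": 87},
  {"tx": -61,"ty": -262,"tz": -27,"ax": 0,"ay": 0,"az": 0,"claw": 87},
  {"tx": -61,"ty": -262,"tz": -27,"ax": 0,"ay": 0,"az": 0,"claw": 87},
  {"tx": -61,"ty": -262,"tz": -27,"ax": 0,"ay": 0,"az": 0,"claw": 87},
  {"tx": -61,"ty": -262,"tz": -27,"ax": 0,"ay": 0,"az": 0,"claw": 87},
])

```text
time_s: 12.88
tcp_pos: [0.5584, 0.0372, 0.358]
ee_rot: [[-0.971, 0.237, -0.001], [0.237, 0.971, 0.0], [0.001, -0.0, -1.0]]
wrist_force: [0.2, 0.1, -0.3]
gripper_width: 0.998
gripper_force: 0.0
```

Run:
```python
from h import *
s=sense(); print(s["time_s"],np.round(s["tcp_pos"],4),np.round(s["joints"],1))
np.savez("pose.npz",p=s["tcp_pos"],R=s["ee_rot"])
im=capture("wrist"); cv2.imwrite("pics/w4.png",im); c=im[0:255,150:490]; cv2.imwrite("pics/w4b.png",cv2.resize(c,(800,600),interpolation=3))
rec("wide_jar","wrist");rec("post_a","wrist",6);rec("carousel_foot","wrist")
```

```text
12.8833 [0.5584 0.0372 0.358 ] [  20.4   12.     5.4   -0.   -83.4 -124.1]
wide_jar wrist 0.7 [0.578 0.104 0.12 ] [377. 168.]
post_a wrist 0.78 [0.437 0.023 0.161] [274.  56.]
post_a wrist 0.75 [ 0.553 -0.057  0.127] [238. 182.]
post_a wrist 0.69 [0.526 0.143 0.14 ] [407. 117.]
post_a wrist 0.58 [0.638 0.058 0.13 ] [351. 227.]
carousel_foot wrist 0.97 [0.39  0.045 0.012] [294.  28.]
```

View pics/w4b.png

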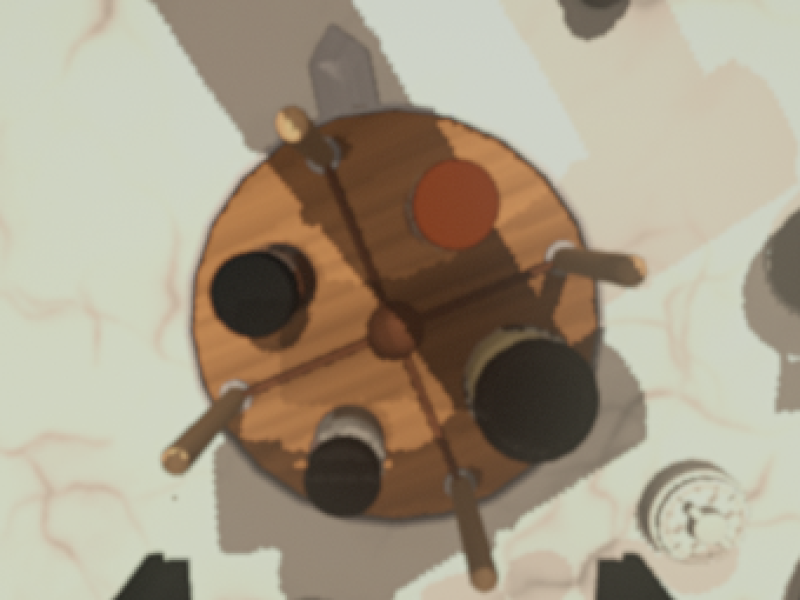

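Run:
```python
from h import *
k=np.load("pose.npz")
P=lambda x,y,z:px2plane("wrist",150+x/2.353,y/2.353,z)[:2]
b=np.array([P(*q,.029) for q in [(323,153),(562,252),(236,391),(462,485)]]); t=np.array([P(*q,.177) for q in [(292,122),(633,268),(176,459),(483,578)]])
for n,q in [("base",b),("top",t)]:
    m=q.mean(0); d=q-m; print(n,m.round(4),np.linalg.norm(d,axis=1).round(4),np.degrees(np.arctan2(d[:,1],d[:,0])).round(1),q.round(4).tolist())
print("rim c",P(398,314.5,.034))
C=(b.mean(0)+t.mean(0))/2
for n,q in [("tip",P(334,24,.009)),("mid shoulder",P(340.5,69,.009)),("lid",P(536,400,.121))]:
    for c in (C,b.mean(0)):
        d=q-c; print(n,q.round(4),np.linalg.norm(d).round(4),np.degrees(np.arctan2(d[1],d[0])).round(1))
```

```text
base [0.5381 0.0426] [0.1048 0.1054 0.105  0.1079] [-170.6  100.1  -81.6    9.1] [[0.4347, 0.0255], [0.5196, 0.1464], [0.5534, -0.0613], [0.6446, 0.0597]]
top [0.5382 0.0422] [0.1043 0.1049 0.104  0.1044] [-170.8   99.2  -80.9    8.7] [[0.4352, 0.0256], [0.5214, 0.1458], [0.5546, -0.0604], [0.6414, 0.058]]
rim c [0.53144978 0.04551609]
tip [0.3687 0.048 ] 0.1695 178.1
tip [0.3687 0.048 ] 0.1695 178.2
mid shoulder [0.3919 0.0457] 0.1463 178.7
mid shoulder [0.3919 0.0457] 0.1463 178.8
lid [0.5796 0.1039] 0.0742 56.0
lid [0.5796 0.1039] 0.0741 55.9
```

```bash
python3 -c "
from h import *
goal([.435,.0256,.23],166);goal([.435,.0256,.14],166)"
```

```text
t mm [117.2 -40.6 128.3] a [-0.0001 -0.0004  0.0057] dist 0.179
t mm [117.2 -40.6 218.3] a [-0.0001 -0.0004  0.0057] dist 0.251
```

>>> servo_tool([
  {"tx": 30,"ty": -10,"tz": 10,"ax": 0,"ay": 0,"az": 0,"claw": 87},
  {"tx": 60,"ty": -20,"tz": 30,"ax": 0,"ay": 0,"az": 0,"claw": 80},
  {"tx": 90,"ty": -30,"tz": 55,"ax": 0,"ay": 0,"az": 0,"claw": 70},
  {"tx": 110,"ty": -38,"tz": 80,"ax": 0,"ay": 0,"az": 0,"claw": 60},
  {"tx": 117,"ty": -41,"tz": 105,"ax": 0,"ay": 0,"az": 0,"claw": 60},
  {"tx": 117,"ty": -41,"tz": 130,"ax": 0,"ay": 0,"az": 0,"claw": 60},
  {"tx": 117,"ty": -41,"tz": 155,"ax": 0,"ay": 0,"az": 0,"claw": 60},
  {"tx": 117,"ty": -41,"tz": 180,"ax": 0,"ay": 0,"az": 0,"claw": 60},
  {"tx": 117,"ty": -41,"tz": 200,"ax": 0,"ay": 0,"az": 0,"claw": 60},
  {"tx": 117,"ty": -41,"tz": 214,"ax": 0,"ay": 0,"az": 0,"claw": 60},
  {"tx": 117,"ty": -41,"tz": 217,"ax": 0,"ay": 0,"az": 0,"claw": 60},
  {"tx": 117,"ty": -41,"tz": 217,"ax": 0,"ay": 0,"az": 0,"claw": 60},
])

```text
time_s: 14.08
tcp_pos: [0.4348, 0.0245, 0.141]
ee_rot: [[-0.971, 0.237, -0.002], [0.237, 0.971, -0.001], [0.002, -0.001, -1.0]]
wrist_force: [0.9, 1.2, 0.8]
gripper_width: 0.69
gripper_force: 0.0
```

>>> servo_tool([
  {"tx": 0,"ty": 0,"tz": 0,"ax": 0,"ay": 0,"az": 0,"claw": 50},
  {"tx": 0,"ty": 0,"tz": 0,"ax": 0,"ay": 0,"az": 0,"claw": 42},
  {"tx": 0,"ty": 0,"tz": 0,"ax": 0,"ay": 0,"az": 0,"claw": 34},
  {"tx": 0,"ty": 0,"tz": 0,"ax": 0,"ay": 0,"az": 0,"claw": 28},
  {"tx": 0,"ty": 0,"tz": 0,"ax": 0,"ay": 0,"az": 0,"claw": 23},
  {"tx": 0,"ty": 0,"tz": 0,"ax": 0,"ay": 0,"az": 0,"claw": 19},
  {"tx": 0,"ty": 0,"tz": 0,"ax": 0,"ay": 0,"az": 0,"claw": 16},
  {"tx": 0,"ty": 0,"tz": 0,"ax": 0,"ay": 0,"az": 0,"claw": 13},
  {"tx": 0,"ty": 0,"tz": 0,"ax": 0,"ay": 0,"az": 0,"claw": 5},
  {"tx": 0,"ty": 0,"tz": 0,"ax": 0,"ay": 0,"az": 0,"claw": 5},
  {"tx": 0,"ty": 0,"tz": 0,"ax": 0,"ay": 0,"az": 0,"claw": 5},
  {"tx": 0,"ty": 0,"tz": 0,"ax": 0,"ay": 0,"az": 0,"claw": 5},
])

```text
time_s: 15.08
tcp_pos: [0.4355, 0.0244, 0.1417]
ee_rot: [[-0.971, 0.238, 0.001], [0.238, 0.971, 0.0], [-0.001, 0.0, -1.0]]
wrist_force: [2.2, 0.5, 0.3]
gripper_width: 0.149
gripper_force: 30.0
```

```bash
cat > arc.py <<'E'
from h import *
import sys,json
C=np.array([.538,.0424]); s=sense(); R=np.array(s["ee_rot"]); p=np.array(s["tcp_pos"])
d=p[:2]-C; print(s["time_s"],p.round(4),"r",np.linalg.norm(d).round(4),"ang",np.degrees(np.arctan2(d[1],d[0])).round(2),"F",np.round(s["wrist_force"],1),"w",s["gripper_width"]*87,s["gripper_force"],np.round(s["joints"],1))
a=np.radians(float(sys.argv[1])) # use ideal post radius/angle
if len(sys.argv)>2:
    psi=np.radians(float(sys.argv[2])); x=np.array([np.cos(psi),np.sin(psi)]); y=np.array([np.sin(psi),-np.cos(psi)])
    u=.1045*np.array([np.cos(a),np.sin(a)]); r=np.array([x@u,y@u])
    for th in json.loads(sys.argv[3]):
        t=-np.radians(th); c,ss=np.cos(t),np.sin(t); q=np.array([c*r[0]-ss*r[1],ss*r[0]+c*r[1]])-r
        print(th,(q*1000).round(1),t.round(4))
E
python3 arc.py -170.8 166 "[0.5,1.5,3,5,7,9.5,12,14.5,17,19.5,22,24.5,2.5,5,7.5,10,12.5,15,17.5,20,22.5,25,27.5,30]"
```

```text
15.0833 [0.4355 0.0244 0.1417] r 0.1041 ang -170.06 F [2.2 0.5 0.3] w 12.945701795219378 29.998717561829835 [  24.7    8.4  -31.6    0.   -49.9 -128.5]
0.5 [-0.4 -0.8] -0.0087
1.5 [-1.1 -2.5] -0.0262
3 [-2.3 -5. ] -0.0524
5 [-4.  -8.2] -0.0873
7 [ -5.7 -11.4] -0.1222
9.5 [ -8.1 -15.3] -0.1658
12 [-10.7 -19.1] -0.2094
14.5 [-13.4 -22.7] -0.2531
17 [-16.2 -26.3] -0.2967
19.5 [-19.3 -29.7] -0.3403
22 [-22.4 -33. ] -0.384
24.5 [-25.7 -36.1] -0.4276
2.5 [-1.9 -4.2] -0.0436
5 [-4.  -8.2] -0.0873
7.5 [ -6.2 -12.2] -0.1309
10 [ -8.6 -16.1] -0.1745
12.5 [-11.2 -19.8] -0.2182
15 [-13.9 -23.5] -0.2618
17.5 [-16.8 -27. ] -0.3054
20 [-19.9 -30.4] -0.3491
22.5 [-23.1 -33.6] -0.3927
25 [-26.4 -36.7] -0.4363
27.5 [-29.9 -39.7] -0.48
30 [-33.5 -42.5] -0.5236
```

>>> servo_tool([
  {"tx": -0.4,"ty": -0.8,"tz": 0,"ax": 0,"ay": 0,"az": -0.009,"claw": 5},
  {"tx": -1.1,"ty": -2.5,"tz": 0,"ax": 0,"ay": 0,"az": -0.026,"claw": 5},
  {"tx": -2.3,"ty": -5,"tz": 0,"ax": 0,"ay": 0,"az": -0.052,"claw": 5},
  {"tx": -4,"ty": -8.2,"tz": 0,"ax": 0,"ay": 0,"az": -0.087,"claw": 5},
  {"tx": -5.7,"ty": -11.4,"tz": 0,"ax": 0,"ay": 0,"az": -0.122,"claw": 5},
  {"tx": -8.1,"ty": -15.3,"tz": 0,"ax": 0,"ay": 0,"az": -0.166,"claw": 5},
  {"tx": -10.7,"ty": -19.1,"tz": 0,"ax": 0,"ay": 0,"az": -0.209,"claw": 5},
  {"tx": -13.4,"ty": -22.7,"tz": 0,"ax": 0,"ay": 0,"az": -0.253,"claw": 5},
  {"tx": -16.2,"ty": -26.3,"tz": 0,"ax": 0,"ay": 0,"az": -0.297,"claw": 5},
  {"tx": -19.3,"ty": -29.7,"tz": 0,"ax": 0,"ay": 0,"az": -0.34,"claw": 5},
  {"tx": -22.4,"ty": -33,"tz": 0,"ax": 0,"ay": 0,"az": -0.384,"claw": 5},
  {"tx": -25.7,"ty": -36.1,"tz": 0,"ax": 0,"ay": 0,"az": -0.4276,"claw": 5},
])

```text
time_s: 16.08
tcp_pos: [0.4522, -0.0169, 0.1417]
ee_rot: [[-0.982, -0.189, 0.001], [-0.189, 0.982, 0.001], [-0.002, 0.0, -1.0]]
wrist_force: [0.9, 1.0, -0.3]
gripper_width: 0.151
gripper_force: 30.0
```

```bash
python3 arc.py 0
```

```text
16.0833 [ 0.4522 -0.0169  0.1417] r 0.1043 ang -145.37 F [ 0.9  1.  -0.3] w 13.14729361365925 29.999338489724323 [ 18.5  10.  -29.6  -0.  -50.3 -97.6]
```

Forces are small; continue.

>>> servo_tool([
  {"tx": -1.9,"ty": -4.2,"tz": 0,"ax": 0,"ay": 0,"az": -0.0436,"claw": 5},
  {"tx": -4,"ty": -8.2,"tz": 0,"ax": 0,"ay": 0,"az": -0.0873,"claw": 5},
  {"tx": -6.2,"ty": -12.2,"tz": 0,"ax": 0,"ay": 0,"az": -0.1309,"claw": 5},
  {"tx": -8.6,"ty": -16.1,"tz": 0,"ax": 0,"ay": 0,"az": -0.1745,"claw": 5},
  {"tx": -11.2,"ty": -19.8,"tz": 0,"ax": 0,"ay": 0,"az": -0.2182,"claw": 5},
  {"tx": -13.9,"ty": -23.5,"tz": 0,"ax": 0,"ay": 0,"az": -0.2618,"claw": 5},
  {"tx": -16.8,"ty": -27,"tz": 0,"ax": 0,"ay": 0,"az": -0.3054,"claw": 5},
  {"tx": -19.9,"ty": -30.4,"tz": 0,"ax": 0,"ay": 0,"az": -0.3491,"claw": 5},
  {"tx": -23.1,"ty": -33.6,"tz": 0,"ax": 0,"ay": 0,"az": -0.3927,"claw": 5},
  {"tx": -26.4,"ty": -36.7,"tz": 0,"ax": 0,"ay": 0,"az": -0.4363,"claw": 5},
  {"tx": -29.9,"ty": -39.7,"tz": 0,"ax": 0,"ay": 0,"az": -0.48,"claw": 5},
  {"tx": -33.5,"ty": -42.5,"tz": 0,"ax": 0,"ay": 0,"az": -0.5236,"claw": 5},
])

```text
time_s: 17.08
tcp_pos: [0.4929, -0.0524, 0.1417]
ee_rot: [[-0.756, -0.655, 0.001], [-0.655, 0.756, 0.0], [-0.001, -0.0, -1.0]]
wrist_force: [1.4, 1.2, 0.9]
gripper_width: 0.153
gripper_force: 30.0
```

>>> servo_tool([
  {"tx": -1.9,"ty": -4.2,"tz": 0,"ax": 0,"ay": 0,"az": -0.0436,"claw": 5},
  {"tx": -4,"ty": -8.2,"tz": 0,"ax": 0,"ay": 0,"az": -0.0873,"claw": 5},
  {"tx": -6.2,"ty": -12.2,"tz": 0,"ax": 0,"ay": 0,"az": -0.1309,"claw": 5},
  {"tx": -8.6,"ty": -16.1,"tz": 0,"ax": 0,"ay": 0,"az": -0.1745,"claw": 5},
  {"tx": -11.2,"ty": -19.8,"tz": 0,"ax": 0,"ay": 0,"az": -0.2182,"claw": 5},
  {"tx": -13.9,"ty": -23.5,"tz": 0,"ax": 0,"ay": 0,"az": -0.2618,"claw": 5},
  {"tx": -16.8,"ty": -27,"tz": 0,"ax": 0,"ay": 0,"az": -0.3054,"claw": 5},
  {"tx": -19.9,"ty": -30.4,"tz": 0,"ax": 0,"ay": 0,"az": -0.3491,"claw": 5},
  {"tx": -23.1,"ty": -33.6,"tz": 0,"ax": 0,"ay": 0,"az": -0.3927,"claw": 5},
  {"tx": -26.4,"ty": -36.7,"tz": 0,"ax": 0,"ay": 0,"az": -0.4363,"claw": 5},
  {"tx": -29.9,"ty": -39.7,"tz": 0,"ax": 0,"ay": 0,"az": -0.48,"claw": 5},
  {"tx": -33.5,"ty": -42.5,"tz": 0,"ax": 0,"ay": 0,"az": -0.5236,"claw": 5},
])

```text
time_s: 18.08
tcp_pos: [0.5458, -0.0632, 0.1417]
ee_rot: [[-0.328, -0.945, 0.0], [-0.945, 0.328, -0.001], [0.0, -0.0, -1.0]]
wrist_force: [0.8, -1.5, 1.6]
gripper_width: 0.149
gripper_force: 30.0
```

```bash
python3 arc.py -86.3 -109.5 "[26,28,29.5,30]"
```

```text
18.0833 [ 0.5458 -0.0632  0.1417] r 0.1059 ang -85.77 F [ 0.8 -1.5  1.6] w 12.969624184841505 30.001642842544243 [ 10.3  19.  -16.9   0.  -54.2 -29.5]
26 [-27.8 -37.9] -0.4538
28 [-30.6 -40.3] -0.4887
29.5 [-32.7 -42. ] -0.5149
30 [-33.5 -42.5] -0.5236
```

>>> servo_tool([
  {"tx": -1.9,"ty": -4.2,"tz": 0,"ax": 0,"ay": 0,"az": -0.0436,"claw": 5},
  {"tx": -4,"ty": -8.2,"tz": 0,"ax": 0,"ay": 0,"az": -0.0873,"claw": 5},
  {"tx": -6.2,"ty": -12.2,"tz": 0,"ax": 0,"ay": 0,"az": -0.1309,"claw": 5},
  {"tx": -8.6,"ty": -16.1,"tz": 0,"ax": 0,"ay": 0,"az": -0.1745,"claw": 5},
  {"tx": -11.2,"ty": -19.8,"tz": 0,"ax": 0,"ay": 0,"az": -0.2182,"claw": 5},
  {"tx": -13.9,"ty": -23.5,"tz": 0,"ax": 0,"ay": 0,"az": -0.2618,"claw": 5},
  {"tx": -16.8,"ty": -27,"tz": 0,"ax": 0,"ay": 0,"az": -0.3054,"claw": 5},
  {"tx": -19.9,"ty": -30.4,"tz": 0,"ax": 0,"ay": 0,"az": -0.3491,"claw": 5},
  {"tx": -23.1,"ty": -33.6,"tz": 0,"ax": 0,"ay": 0,"az": -0.3927,"claw": 5},
  {"tx": -26.4,"ty": -36.7,"tz": 0,"ax": 0,"ay": 0,"az": -0.4363,"claw": 5},
  {"tx": -29.9,"ty": -39.7,"tz": 0,"ax": 0,"ay": 0,"az": -0.48,"claw": 5},
  {"tx": -33.5,"ty": -42.5,"tz": 0,"ax": 0,"ay": 0,"az": -0.5236,"claw": 5},
])

```text
time_s: 19.08
tcp_pos: [0.5979, -0.0462, 0.1418]
ee_rot: [[0.189, -0.982, 0.002], [-0.982, -0.189, -0.001], [0.002, -0.002, -1.0]]
wrist_force: [3.4, -3.9, -0.6]
gripper_width: 0.152
gripper_force: 30.0
```

>>> servo_tool([
  {"tx": -1.6,"ty": -3.4,"tz": 0,"ax": 0,"ay": 0,"az": -0.035,"claw": 5},
  {"tx": -3.1,"ty": -6.6,"tz": 0,"ax": 0,"ay": 0,"az": -0.07,"claw": 5},
  {"tx": -4.6,"ty": -9.4,"tz": 0,"ax": 0,"ay": 0,"az": -0.1,"claw": 5},
  {"tx": -5.7,"ty": -11.3,"tz": 0,"ax": 0,"ay": 0,"az": -0.121,"claw": 5},
  {"tx": -6.3,"ty": -12.3,"tz": 0,"ax": 0,"ay": 0,"az": -0.132,"claw": 5},
  {"tx": -6.5,"ty": -12.6,"tz": 0,"ax": 0,"ay": 0,"az": -0.136,"claw": 5},
  {"tx": -6.5,"ty": -12.6,"tz": 0,"ax": 0,"ay": 0,"az": -0.136,"claw": 5},
  {"tx": -6.5,"ty": -12.6,"tz": 0,"ax": 0,"ay": 0,"az": -0.136,"claw": 5},
])

```text
time_s: 19.75
tcp_pos: [0.6096, -0.0374, 0.1417]
ee_rot: [[0.318, -0.948, 0.004], [-0.948, -0.318, -0.001], [0.002, -0.003, -1.0]]
wrist_force: [4.7, -3.6, -1.4]
gripper_width: 0.154
gripper_force: 30.0
```

```bash
python3 arc.py 0
python3 - <<'E'
from h import *
for c in ["scene","top"]:
    im=capture(c); cv2.imwrite(f"pics/{c}5.png",im)
    rec("wide_jar",c)
    for r in trace("wide_jar",c)[:1]: v,u=np.nonzero(r["mask"]); print(r["confidence"],u.min(),u.max(),v.min(),v.max())
a=cv2.imread("pics/scene5.png")[180:330,220:380]; b=cv2.imread("pics/top5.png")[150:270,220:340]
cv2.imwrite("pics/c5.png",np.hstack([cv2.resize(a,(480,450),interpolation=3),cv2.resize(b,(320,320),interpolation=3)] if 0 else [cv2.resize(a,(480,450),interpolation=3),cv2.copyMakeBorder(cv2.resize(b,(320,320),interpolation=3),0,130,0,0,0)]))
# predicted front lid centre
f=np.radians(178.3); Q=[.538+.075*np.cos(f),.0424+.075*np.sin(f),.121]
print(Q,w2px("scene",Q),w2px("top",Q))
E
```

```text
19.75 [ 0.6096 -0.0374  0.1417] r 0.1072 ang -48.11 F [ 4.7 -3.6 -1.4] w 13.439316769599456 29.99870207888307 [ 11.7  24.3  -8.3   0.1 -57.2   6.8]
wide_jar scene 0.91 [0.451 0.061 0.115] [305. 250.]
wide_jar scene 0.61 [0.368 0.208 0.058] [297. 313.]
0.86 294 316 236 267
[np.float64(0.4630330104910462), np.float64(0.04462496830638331), 0.121] [304.648982   242.76143426] [287.79118987 218.07403183]
```

View pics/c5.png

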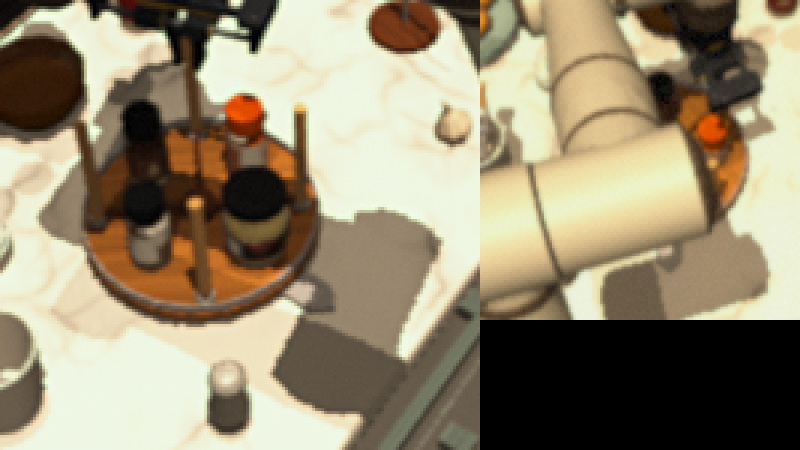

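Run:
```python
from h import *
from scipy.ndimage import label
def lid(f,u,v):
    g=cv2.resize(cv2.imread(f),None,fx=4,fy=4,interpolation=cv2.INTER_CUBIC).max(2); m=g<45
    L,n=label(m); k=L[int(v*4),int(u*4)]; vv,uu=np.nonzero(L==k)
    return (uu+.5)/4-.5,(vv+.5)/4-.5
for f,g,name in [("pics/scene0.png",(261,238),"before"),("pics/scene5.png",(305,243),"after")]:
    u,v=lid(f,*g); print(name,len(u)/16,u.min(),u.max(),v.min(),v.max())
    # match: top of ellipse and side extents from the projected lid cylinder (z .105-.121)
    from scipy.optimize import least_squares
    t=np.linspace(0,2*np.pi,60)
    def e(p):
        q=np.array([w2px("scene",[p[0]+p[2]*np.cos(a),p[1]+p[2]*np.sin(a),.121]) for a in t])
        return [q[:,0].min()-u.min(),q[:,0].max()-u.max(),q[:,1].min()-v.min()]
    x0=px2plane("scene",*g,.121); r=least_squares(e,[x0[0],x0[1],.0325],diff_step=1e-3); 
    d=r.x[:2]-[.536,.0435]; print(r.x.round(4),np.hypot(*d).round(4),np.degrees(np.arctan2(d[1],d[0])).round(1))
```

```text
before 234.5625 250.375 269.625 230.375 247.875
[0.5806 0.1049 0.028 ] 0.0759 54.0
after 335.875 288.125 317.375 235.375 253.375
[0.4588 0.0592 0.0418] 0.0788 168.5
```

Run:
```python
from h import *
from scipy.ndimage import label
from scipy.optimize import least_squares
t=np.linspace(0,2*np.pi,60)
im=cv2.imread("pics/scene5.png").max(2)
print(im[234:256,286:322])
for th in (35,45,55):
    g=cv2.resize(im,None,fx=4,fy=4,interpolation=cv2.INTER_CUBIC); m=(g<th).astype(np.uint8)
    m=cv2.morphologyEx(m,cv2.MORPH_OPEN,cv2.getStructuringElement(cv2.MORPH_ELLIPSE,(31,31)))
    L,n=label(m); vv,uu=np.nonzero(L==L[243*4,305*4]); u=(uu+.5)/4-.5;v=(vv+.5)/4-.5
    print(th,u.min(),u.max(),v.min(),v.max())
    def e(p):
        q=np.array([w2px("scene",[p[0]+p[2]*np.cos(a),p[1]+p[2]*np.sin(a),.121]) for a in t]); return [q[:,0].min()-u.min(),q[:,0].max()-u.max(),q[:,1].min()-v.min()]
    r=least_squares(e,[.46,.045,.0325],diff_step=1e-3); d=r.x[:2]-[.536,.0435]; print(r.x.round(4),np.hypot(*d).round(4),np.degrees(np.arctan2(d[1],d[0])).round(1))
```

```text
[[105 141 165 170 168 168 173 174 150  90  71  80  86  98 113 122 124 125
  121 123 116 108 116 149 186 207 209 208 207 208 206 187 132  83  71  97]
 [105 139 170 174 173 173 175 176 153  93  71  78  81  88  91  86  79  69
   67  66  64  62  84 133 176 199 205 202 200 200 199 177 126  82  72  92]
 [ 89 133 170 175 173 170 171 171 156 114  74  71  67  57  46  37  30  20
   21  20  18  22  39  71 112 157 186 193 196 196 197 179 126  81  72  91]
 [ 68 127 168 171 168 171 173 175 168 136  73  46  34  25  18  13  12  11
   14  12  12  14  15  20  43  84 136 180 207 212 210 190 133  83  72  88]
 [ 50 108 151 156 159 168 182 191 194 156  72  22  14  11  15  16  16  16
   14  13  16  13  15  12  13  28  75 152 204 213 211 189 136  86  73  79]
 [ 41  69  96 109 118 124 140 169 187 143  58  12  15  13  16  16  12  16
   14  16  14  15  13  15  13  15  31  84 134 150 152 146 122  87  75  71]
 [ 40  52  75  92  99  98 105 122 123  83  29  11  12  17  13  16  16  13
   14  15  16  15  12  15  15  13  12  27  58  86 100 102  91  78  74  74]
 [ 42  53  74  95  98  98  95  88  67  33  13  16  17  14
[... 3373 characters left out ...]
    df = [f_eval - f0 for f_eval in f_evals]
                                    ^^^^^^^
    f = np.atleast_1d(self.fun(x, *self.args, **self.kwargs))
                      ~~~~~~~~^^^^^^^^^^^^^^^^^^^^^^^^^^^^^^
    return np.atleast_1d(self.fun(x))
                         ~~~~~~~~^^^
    return self.f(x, *self.args, **self.kwargs)
           ~~~~~~^^^^^^^^^^^^^^^^^^^^^^^^^^^^^^
  File "<stdin>", line 13, in e
  File "h.py", line 19, in w2px
    c,T=camT(cam); q=T[:3,:3].T@(np.array(P)-T[:3,3]); return np.array([c["cx"]+c["fx"]*q[0]/q[2],c["cy"]+c["fy"]*q[1]/q[2]])
        ~~~~^^^^^
  File "h.py", line 10, in camT
    c=calibration(cam)
ValueError: time passes only in moves, steps and waits
```

>>> servo_tool([
  {"tx": 0,"ty": 0,"tz": 0,"ax": 0,"ay": 0,"az": 0,"claw": 5},
  {"tx": 0,"ty": 0,"tz": 0,"ax": 0,"ay": 0,"az": 0,"claw": 5},
  {"tx": 0,"ty": 0,"tz": 0,"ax": 0,"ay": 0,"az": 0,"claw": 5},
  {"tx": 0,"ty": 0,"tz": 0,"ax": 0,"ay": 0,"az": 0,"claw": 5},
])

```text
time_s: 20.38
tcp_pos: [0.6096, -0.0374, 0.1418]
ee_rot: [[0.318, -0.948, 0.004], [-0.948, -0.318, -0.001], [0.002, -0.003, -1.0]]
wrist_force: [4.1, -3.4, -1.1]
gripper_width: 0.152
gripper_force: 30.0
```

```bash
python3 arc.py 0
python3 - <<'E'
from h import *
c,T=camT("scene"); capture("scene"); rec("tumbler","scene",1); rec("spoon_grip","scene",2); rec("wide_jar","scene",1)
print(px2plane("scene",304.35,242.7,.121), np.abs(sense()["joint_velocities"]).max())
E
```

```text
20.3833 [ 0.6096 -0.0374  0.1418] r 0.1072 ang -48.12 F [ 4.1 -3.4 -1.1] w 13.239385235330424 29.998708333878312 [ 11.7  24.3  -8.3   0.1 -57.2   6.8]
tumbler scene 0.86 [0.555 0.308 0.06 ] [220. 304.]
spoon_grip scene 0.53 [0.599 0.3   0.115] [207. 282.]
spoon_grip scene 0.51 [ 0.38  -0.567  0.011] [421. 167.]
wide_jar scene 0.74 [0.556 0.308 0.055] [220. 304.]
[0.46387272 0.04494312 0.121     ] 0.07051993066426704
```

Everything is still, the spoon stands in the tumbler, and the jar is within about 1° of the front.

```bash
python3 -c "
from station import *
print(finish_job())"
```

```text
the job is handed in; nothing more can be done
None
```

The job is handed in: the spoon stands bowl-down in the plain tumbler, and the wide jar is at the front, about 1° off the tongue line by my camera measurement, with the gripper still holding a post.

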